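# Dispense the steel balls from the hopper into the cup

### The arm

A 6-joint arm with a two-finger parallel gripper is mounted at the origin on the work surface. World frame = base frame: x ahead of the robot, y to its left, z up, the work surface at z = 0. Lengths are in m, angles in rad, forces in N, time in s.
With the tool pointing down it reaches from about 0.425 to 0.95 m from the base axis. Payload 14.7 kg.
Tool frame: the origin (TCP) lies midway between the tips of the shut fingers; the grasp point (between the pads) lies r.grip_point_offset behind it (r.grip_point_offset is the distance from the TCP to the grasp point, in m); y points along the fingers, x is the direction in which the jaws open and shut, and the axes are right-handed (so a half turn about y gives the same grasp; the last joint's range is limited). The gripper opens to 85 mm and grips with 20 to 120 N. Pads are 22 mm wide; open, the fingers measure 114 mm over their backs; the gripper's body (76 mm by 85 mm) begins 54 mm behind the grasp point. The pads swing forward as they close: fully open they stand 13 mm farther back than shut.
Start: joints at [-1.284, 0.48, 1.596, -0, 1.065, -0.047], TCP at [0.213, -0.614, 0.231] pointing down, gripper open.
Joint ranges: [-2.75, 2.75], [-0.82, 2.05], [0.23, 2.67], [-1.56, 4.7], [0.09, 2.69], [-2.92, 2.92]. Speed limits (rad/s): [1.89, 1.89, 2.39, 3.01, 3.01, 3.01].

### API

Orientations are given as [roll, pitch, yaw] about the fixed x, y, z axes, in that order (R = Rz(yaw) Ry(pitch) Rx(roll)).
In Python, from workcell import monitor, eyes, finish_job, r gives the robot as it stands.
- The arm moves only by the tool drive_tool, never from a script. Its argument "plan" is text: rows parted by semicolons, each of 5 numbers parted by spaces: the opening, from -1 (shut) to 1 (fully open), then the shift along the world's x, y, z in mm, then the turn about the world's z in rad. A call has exactly 5 rows; each row shifts and turns the commanded pose from where the row before left it; what a row does not reach is not made up. A row lasts 1/12 s, in which the tool goes at most 41.7 mm and 7.16 degrees, less where a joint would pass 70% of its speed; a pose out of reach is approached as far as the arm can. A call with a gripper value outside its range is refused whole. The fingers move at their own pace and stop on an object; "squeeze" is the grip in N (left out, the last holds). Time passes only in rows, so rows that do not move let the fingers close, or fill a call up. It gives the time, the measured TCP pose, the force and the opening at its end, in the units of the state.
- monitor.sense(): the state, without advancing time (a new reading comes with each control period).
- eyes.camera(name): name is "scene" or "top" or "wrist"; returns a dict with "pixels" (400x640x3 uint8, blue, green, red), "camera_matrix" (3x3 intrinsics, pixels), "cam_to_world" (4x4, takes a point from camera to world coordinates); the wrist camera has in their place "tool_from_camera" (4x4, takes a point from camera to tool coordinates, whose origin is the TCP and whose axes are the tool frame's). Camera axes: x right, y up, looking along -z (the intrinsics and any distortion apply to the point x, -y, -z); pixel columns grow to the right and rows downward; lengths in m; the calibration is good to about 2 mm. The wrist camera is an equidistant fisheye: a pixel r from the principal point sees the ray r / f radians off the axis. A picture is of the moment at which its call begins: read the wrist's pose just before it. There is no depth.
- finish_job(): hands the job in, once; it reports no verdict.
The state is a dict: "time_s": time; "qpos": joint angles; "joint_velocities": joint speeds; "tau": joint torques, N m; "tool_pos": TCP position; "orientation": TCP orientation; "contact_force": force on the tool from outside, world axes, zero at the start; "ft_torque": the same for the moment, N m; "grip_width": opening from 0.0 (shut) to 1.0 (fully open).
Only numpy, scipy, OpenCV 4.12 (cv2) and the standard library are available. Lean on these libraries where they do the work, as an engineer would, in place of code of your own. Each camera call takes 0.05 s, during which the arm holds its last target.

### The job

Take the cup by its handle, stand it upright in the cradle under the hopper, right below the throat, and let go of it. Then slide the red-tabbed shutter fully open so that all five steel balls drop into the cup, and slide it fully shut again. Spill no ball, leave the cup standing in the cradle, and do not disturb the other things on the bench.

Things in the scene. Friction and masses are not known exactly. Their poses are not given: they have to be found in the camera images.
- hopper: Green parts hopper on a stand, fixed to the table. Origin: underside of its base plate, straight below the middle of the throat; x to its back, y to its left seen by the robot, z up; its front (-x) roughly faces the robot. Base plate (mm): x -55 to 100, y +-75, 8 thick. Two 14 mm posts at x = 65, y = +-55.
- cup_seat (a point): Top of the base plate (8 mm above the table), straight under the throat: where the centre of the cup's underside belongs. Hopper axes. In mm from here, a cradle open to -x: low rails, inner faces y = +-40.5, x -5 to 44, 10 tall; back stop face at x = 38.
- throat (a point): Middle of the throat's lower end, 117 mm above the table, hopper axes. The throat is a clear square tube, 44 x 44 mm inside, 34 mm tall, closed below by the shutter. The shutter's two runners (x = +-30 to 38, y -40 to 95 mm) have their undersides 104 mm above the table: the lowest thing over the cradle.
- bin_lip (a point): Middle of the front upper edge of the flared bin, x = -64, z = 235 mm of the hopper. The bin's front wall leans out to here from x = -26, z = 150 and goes on upright to z = 263; bin y +-69. It overhangs the tab and the cradle: come in from the front (-x) with the tool leaning back, gripper body towards -x, about 25 to 40 degrees from vertical.
- shutter (a joint): Sliding shutter plate under the throat (z 110 to 116 mm), in m: 0 = fully shut, 0.056 = fully open; opens towards the hopper's +y. It may start up to 3 mm ajar. Stays where it is left; 2 N of friction; hard stops at both ends.
- shutter_grip (a point): Grip point of the shutter's red tab; moves with the shutter. The tab is an upright block 12 mm thick (y), 38 mm long (x), 37 mm tall; this point is midway in its y, 17 mm behind its front end, 17 mm below its top. With the shutter shut it lies at x = -73, y = 0, z = 130 mm of the hopper. Hopper axes.
- cup: Open round metal cup with a straight flat blue handle, 0.10 to 0.19 kg, empty on the table. Origin: centre of its underside, z up. 70 mm tall, diameter 72 mm at the foot, 80 at the rim, wall 3, floor 5. The handle runs along the cup's -x, roughly to the robot: level bar 10 mm thick (y), 18 tall, centred 45 mm above the underside, out to x = -137.
- cup_grip (a point): Grip point on the cup's handle: at x = -112, y = 0, z = 45 mm of the cup. Axes as the cup's.
- ball0: One of five loose steel balls, 18 mm diameter, 24 g, waiting in the hopper's throat on the shutter. Origin: its centre.
- ball1: One of five loose steel balls, 18 mm diameter, 24 g, waiting in the hopper's throat on the shutter. Origin: its centre.
- ball2: One of five loose steel balls, 18 mm diameter, 24 g, waiting in the hopper's throat on the shutter. Origin: its centre.
- ball3: One of five loose steel balls, 18 mm diameter, 24 g, waiting in the hopper's throat on the shutter. Origin: its centre.
- ball4: One of five loose steel balls, 18 mm diameter, 24 g, waiting in the hopper's throat on the shutter. Origin: its centre.
- coupon: Bystander, to be left alone: flat stack of two welded steel test plates, 94 x 73 x 8 mm. Origin: underside.
- can: Bystander, to be left alone: tall orange-banded can, 66 mm across, 150 mm tall. Origin: underside.
- square: Bystander, to be left alone: yellow triangular magnetic welding square lying flat, legs 120 mm, 20 mm thick. Origin: underside.
- hammer: Bystander, to be left alone: hammer lying on the table. Origin: underside.
- brush: Bystander, to be left alone: brush lying on the table. Origin: underside.
- wrench: Bystander, to be left alone: wrench lying on the table. Origin: underside.

How it is judged:
On the way, in this order (a step that is already met when the one before it is completed fails the run):
1. the cup stands upright in the cradle below the throat, let go, with the shutter still shut (horizontal distance between cup and cup_seat below 0.01 m and z of cup in the frame of cup_seat below 0.004 m and angle between cup's own z axis and vertical below 0.08 rad and contact force between the fingers and cup below 0.2 N and linear speed of cup below 0.02 m/s and value of joint shutter below 0.01 m), for 0.2 s.
2. the shutter is fully open and all five balls are in the cup (value of joint shutter above 0.048 m and horizontal distance between each of ball0, ball1, ball2, ball3, ball4 and cup below 0.036 m and z of ball0 in the frame of cup between 0.005 and 0.06 m and z of ball1 in the frame of cup between 0.005 and 0.06 m and z of ball2 in the frame of cup between 0.005 and 0.06 m and z of ball3 in the frame of cup between 0.005 and 0.06 m and z of ball4 in the frame of cup between 0.005 and 0.06 m), for 0.1 s.
3. the shutter is fully shut again (value of joint shutter below 0.004 m), for 0.2 s.
At the end, for the whole second after the job is handed in: The cup stands at rest upright (within 0.08 rad) in the cradle, its centre within 10 mm of the point below the throat and its underside no more than 4 mm above the base plate; all five balls are in the cup; the shutter is shut to within 4 mm (horizontal distance between cup and cup_seat below 0.01 m and z of cup in the frame of cup_seat below 0.004 m and angle between cup's own z axis and vertical below 0.08 rad and horizontal distance between each of ball0, ball1, ball2, ball3, ball4 and cup below 0.036 m and z of ball0 in the frame of cup between 0.005 and 0.06 m and z of ball1 in the frame of cup between 0.005 and 0.06 m and z of ball2 in the frame of cup between 0.005 and 0.06 m and z of ball3 in the frame of cup between 0.005 and 0.06 m and z of ball4 in the frame of cup between 0.005 and 0.06 m and value of joint shutter below 0.004 m and linear speed of cup below 0.02 m/s); the robot touches nothing.
It fails at once if a ball is spilled onto the base plate or the table (height (world z) of any of ball0, ball1, ball2, ball3, ball4 below 0.0185 m).
It fails at once if a bystander is shifted by more than 30 mm (distance of any of coupon, can, square, hammer, brush, wrench from where it was at the start of the episode above 0.03 m).
It also fails if it takes over 54 s, if anything falls off the work surface, if the arm or the gripper's body presses on something with over 40 N, if the wrist force passes 120 N, or if a joint passes its speed limit or range.

## Working session

There is one attempt and no reset: what is moved stays moved. The work goes in short steps, Python scripts to look and compute and a tool call to move; the robot and the scene stay as the last step left them, time stands still between calls to the robot, and variables do not carry over. Pictures are saved under pics/ and viewed, and the job is handed in when it is done.

Besides the shell and the picture viewer there is one more tool, called after "Call:" as a command line: name --argument value ..., lists and objects as JSON in quotes. drive_tool: Moves the arm, as the interface text tells. Its arguments: {"type":"object","properties":{"plan":{"type":"string"},"squeeze":{"type":"number"}},"required":["plan"]}

```bash
ls; mkdir -p pics; python3 - <<'E'
from workcell import monitor, eyes, r
import cv2,numpy as np
np.set_printoptions(precision=4,suppress=True)
print(monitor.sense(), r.grip_point_offset)
for n in ["scene","top","wrist"]:
    c=eyes.camera(n); cv2.imwrite(f"pics/{n}0.png",c["pixels"])
    print(n,c["camera_matrix"],c.get("cam_to_world",c.get("tool_from_camera")),[k for k in c])
E
```

```text
pics
{'time_s': 0.0, 'qpos': array([-1.2836,  0.4809,  1.5969,  0.    ,  1.0651, -0.0466]), 'joint_velocities': array([-0.001 ,  0.0001, -0.0024, -0.0013,  0.0018,  0.0009]), 'tau': array([ -0.0016, -95.065 , -43.0194,   0.0001,   0.0122,   0.    ]), 'tool_pos': array([ 0.2129, -0.6137,  0.2307]), 'orientation': array([-1.5707,  0.0012, -1.237 ]), 'contact_force': array([ 0.2925,  0.6981, -0.4768]), 'ft_torque': array([-0.018 , -0.0085,  0.0016]), 'grip_width': 0.997983966026878} 0.0187
scene [[384.7073   0.     316.1683]
 [  0.     384.7073 202.3836]
 [  0.       0.       1.    ]] [[-0.8381 -0.4418  0.32    1.0226]
 [ 0.5454 -0.6636  0.512   0.6611]
 [-0.0139  0.6036  0.7971  1.2204]
 [ 0.      0.      0.      1.    ]] ['pixels', 'camera_matrix', 'cam_to_world']
top [[518.7693   0.     311.1936]
 [  0.     518.7693 199.1871]
 [  0.       0.       1.    ]] [[ 0.01    0.9833 -0.1819  0.3524]
 [-0.9999  0.0101 -0.0002 -0.0022]
 [ 0.0017  0.1819  0.9833  1.5201]
 [ 0.      0.      0.      1.    ]] ['pixels', 'camera_matrix', 'cam_to_world']
wrist [[309.7069   0.     318.3312]
 [  0.     309.7069 206.9209]
 [  0.       0.       1.    ]] [[ 1.     -0.     -0.     -0.0007]
 [-0.      0.2697 -0.963  -0.1419]
 [ 0.      0.963   0.2697  0.068 ]
 [ 0.      0.      0.      1.    ]] ['pixels', 'camera_matrix', 'tool_from_camera']
```

View pics/scene0.png

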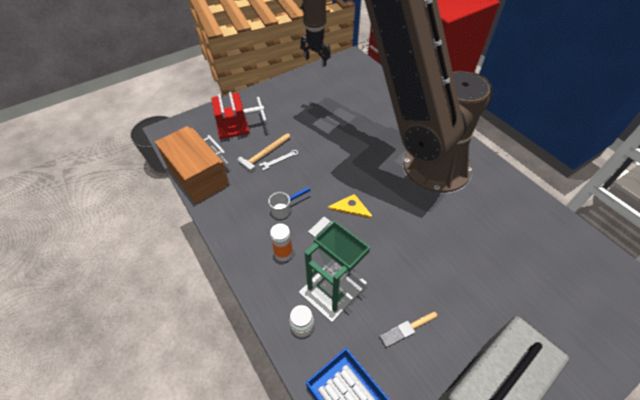

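View pics/top0.png

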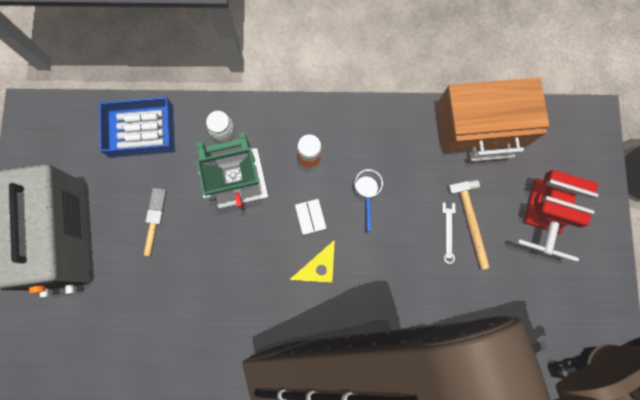

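View pics/wrist0.png

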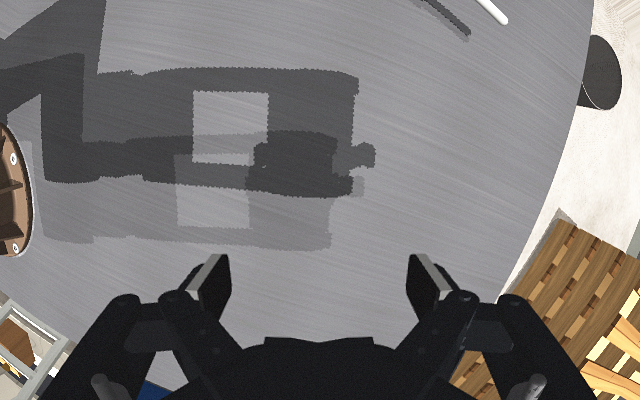

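```bash
python3 - <<'E'
import cv2
t=cv2.imread("pics/top0.png"); s=cv2.imread("pics/scene0.png")
cv2.imwrite("pics/tz1.png",cv2.resize(t[125:220,185:280],(760,600)[:1]+(760,) if 0 else (600,600),interpolation=cv2.INTER_CUBIC))
cv2.imwrite("pics/tz2.png",cv2.resize(t[160:240,340:400],(450,600),interpolation=cv2.INTER_CUBIC))
cv2.imwrite("pics/sz1.png",cv2.resize(s[210:330,280:400],(600,600),interpolation=cv2.INTER_CUBIC))
cv2.imwrite("pics/sz2.png",cv2.resize(s[170:230,250:330],(800,600),interpolation=cv2.INTER_CUBIC))
E
```

```text
(no output)
```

View pics/tz1.png

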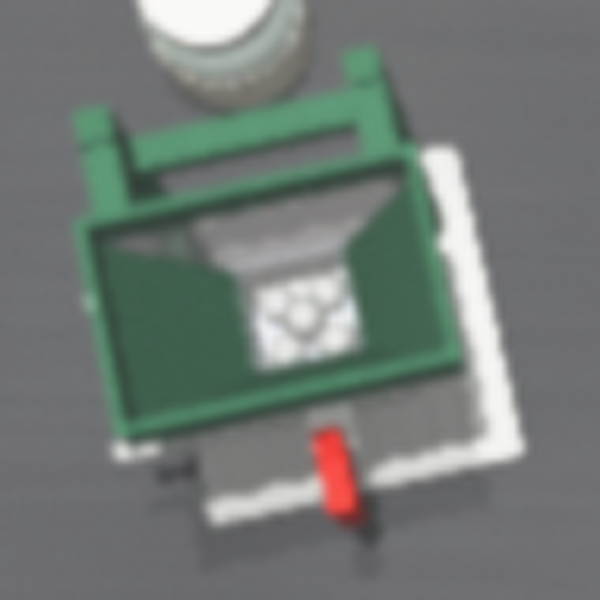

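View pics/tz2.png

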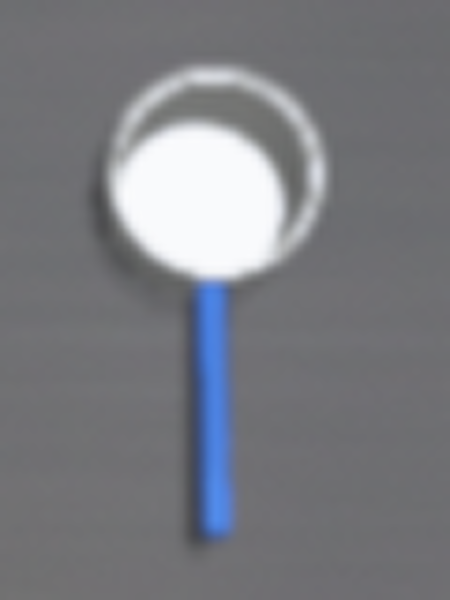

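View pics/sz1.png

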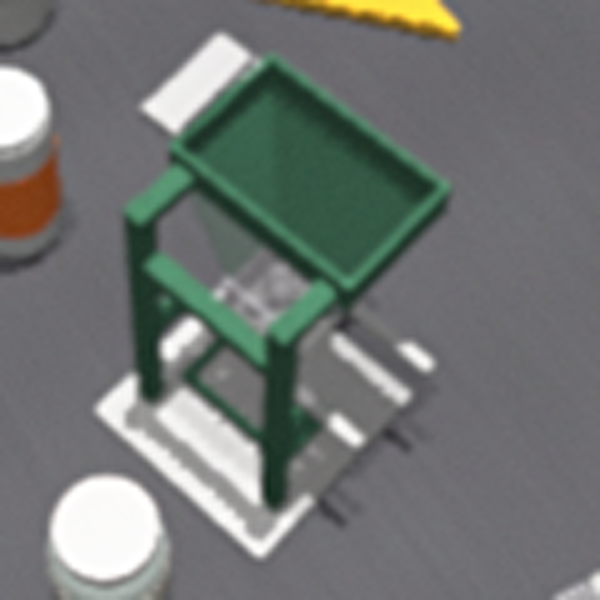

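View pics/sz2.png

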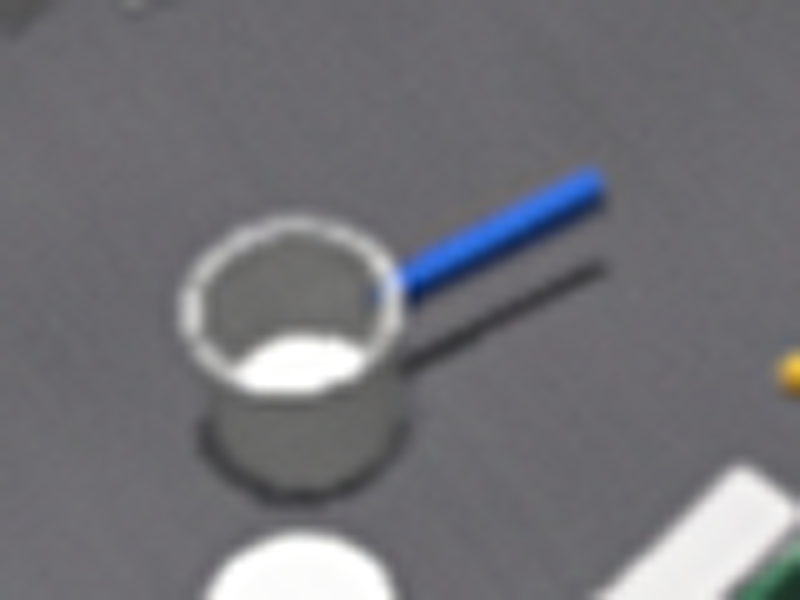

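```bash
cat > h.py <<'E'
import numpy as np
from scipy.optimize import least_squares
np.set_printoptions(precision=4,suppress=True)
K={'top':(518.7693,311.1936,199.1871),'scene':(384.7073,316.1683,202.3836)}
from workcell import eyes
def cams():
    return {n:eyes.camera(n)["cam_to_world"] for n in('top','scene')}
def proj(T,k,P):
    p=np.linalg.inv(T)@np.append(P,1); f,cx,cy=k
    return np.array([cx+f*p[0]/-p[2], cy-f*p[1]/-p[2]])
def tf(q,P):
    c,s=np.cos(q[2]),np.sin(q[2]); P=np.array(P)/1000.
    return np.array([q[0]+c*P[0]-s*P[1], q[1]+s*P[0]+c*P[1], P[2]])
E
cat > fit.py <<'E'
from h import *
T=cams()
def px(X,s,o): return (np.array(X)+.5)/s-.5+np.array(o)
t1=lambda *X: px(X,600/95,(185,125)); t2=lambda *X: px(X,7.5,(340,160))
s1=lambda *X: px(X,5,(280,210)); s2=lambda *X: px(X,10,(250,170))
H=[('top',(100,-75,8),t1(462,145)),('top',(-55,-75,8),t1(523,453)),('top',(-55,75,8),t1(210,522)),
('top',(-64,69,263),t1(120,437)),('top',(-64,-69,263),t1(464,361)),
('scene',(100,-75,8),s1(97,410)),('scene',(100,75,8),s1(262,557)),('scene',(-55,75,8),s1(412,395)),
('scene',(-64,-69,263),s1(272,56)),('scene',(-64,69,263),s1(450,188))]
tab=[('top',(-52,6,147),t1(312,434)),('top',(-90,6,147),t1(327,516))]
f=lambda q: np.concatenate([proj(T[c],K[c],tf(q,P))-u for c,P,u in H]+[proj(T[c],K[c],tf(q,np.add(P,(0,q[3]*1000,0))))-u for c,P,u in tab])
r=least_squares(f,[.5,.2,.2,0],loss='soft_l1'); print(r.x); print(f(r.x).reshape(-1,2))
C=[('top',(0,0,70),t2(218,174)),('top',(-137,0,54),t2(218,538)),('scene',(0,0,70),s2(294,305)),('scene',(-137,0,54),s2(600,176))]
g=lambda q: np.concatenate([proj(T[c],K[c],tf(q,P))-u for c,P,u in C])
r=least_squares(g,[.5,-.1,0]); print(r.x); print(g(r.x).reshape(-1,2))
E
python3 fit.py
```

```text
[0.6748 0.213  0.2346 0.0006]
[[-0.7316 -0.1474]
 [ 0.2798  0.2527]
 [ 0.1624  0.4199]
 [-0.5795 -0.2842]
 [-0.3029 -0.3955]
 [-0.4472 -0.6029]
 [-0.3984 -0.02  ]
 [ 0.4059 -0.5123]
 [ 0.1883 -1.1579]
 [ 0.4736 -0.5007]
 [-0.3084 -0.8252]
 [ 0.0946 -0.2707]]
[ 0.6705 -0.1656  0.003 ]
[[-0.0481 -0.1212]
 [-0.0338 -0.3402]
 [ 0.2026 -0.2516]
 [ 0.2488 -0.2871]]
```

Call:
drive_tool --plan "1 22 29.8 -5 0.117;1 22 29.8 -5 0.117;1 22 29.8 -5 0.117;1 22 29.8 -5 0.117;1 22 29.8 -5 0.117" --squeeze 60

```text
time_s: 0.67
tool_pos: [0.3236, -0.4636, 0.2061]
orientation: [-1.571, -0.0, -0.647]
contact_force: [1.2, -0.1, -0.3]
grip_width: 1.002
```

Call:
drive_tool --plan "1 22 29.8 -5 0.117;1 22 29.8 -5 0.117;1 22 29.8 -5 0.117;1 22 29.8 -5 0.117;1 22 29.8 -5 0.117"

```text
time_s: 1.08
tool_pos: [0.4337, -0.3145, 0.1812]
orientation: [-1.571, -0.0, -0.061]
contact_force: [0.8, -0.1, -0.3]
grip_width: 1.003
```

Call:
drive_tool --plan "1 20 29.8 0 0.117;1 20 29.8 0 0.117;1 20 29.8 0 0.117;1 20 29.8 0 0.117;1 20 29.8 0 0.117"

```text
time_s: 1.5
tool_pos: [0.5337, -0.1654, 0.1814]
orientation: [-1.571, -0.0, 0.524]
contact_force: [-0.0, -0.4, 0.1]
grip_width: 1.0
```

Call:
drive_tool --plan "1 0 0 0 0.117;1 0 0 0 0.117;1 0 0 0 0.117;1 0 0 0 0.117;1 0 0 0 0.117"

```text
time_s: 1.92
tool_pos: [0.533, -0.1669, 0.1813]
orientation: [-1.571, -0.0, 1.109]
contact_force: [-0.3, 0.2, 0.1]
grip_width: 1.0
```

Call:
drive_tool --plan "1 0 0 0 0.117;1 0 0 0 0.117;1 0 0 0 0.117;1 0 0 0 0.117;1 0 0 0 0"

```text
time_s: 2.33
tool_pos: [0.533, -0.1671, 0.1813]
orientation: [-1.571, -0.0, 1.577]
contact_force: [-0.3, -0.6, -0.1]
grip_width: 1.002
```

```bash
python3 - <<'E'
from workcell import monitor, eyes
import cv2
print(monitor.sense()["tool_pos"],monitor.sense()["orientation"])
for n in ["wrist","scene","top"]: cv2.imwrite(f"pics/{n}1.png",eyes.camera(n)["pixels"])
E
```

```text
[ 0.53297028 -0.16709191  0.18128134] [-1.57075782e+00 -4.03994702e-05  1.57727673e+00]
```

View pics/wrist1.png

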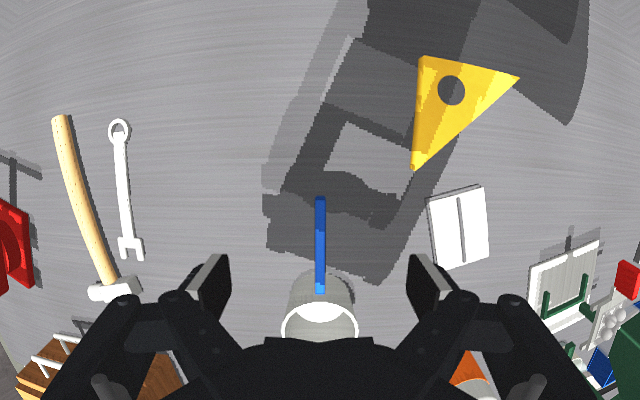

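```bash
cat >> h.py <<'E'
from scipy.spatial.transform import Rotation
def wray(u,v,pos,rpy,z):
    c=np.array([[1,0,0,-.0007],[0,.2697,-.963,-.1419],[0,.963,.2697,.068],[0,0,0,1.]])
    x,y=u-318.3312,v-206.9209; rr=np.hypot(x,y); th=rr/309.7069
    d=np.array([np.sin(th)*x/rr,-np.sin(th)*y/rr,-np.cos(th)])
    R=Rotation.from_euler('xyz',rpy).as_matrix()
    o=R@c[:3,3]+pos; w=R@(c[:3,:3]@d)
    return o+w*(z-o[2])/w[2]
E
python3 - <<'E'
from h import *
p=[0.53297,-0.16709,0.18128];o=[-1.570758,0,1.57728]
for u,v,z in [(315.5,197,.054),(325.5,197,.054),(316,290,.054),(325,290,.054),(281,330,.07),(358,330,.07)]: print(u,v,wray(u,v,p,o,z))
E
```

```text
315.5 197 [ 0.5312 -0.1703  0.054 ]
325.5 197 [ 0.5311 -0.1614  0.054 ]
316 290 [ 0.6268 -0.1695  0.054 ]
325 290 [ 0.6268 -0.1605  0.054 ]
281 330 [ 0.6668 -0.2051  0.07  ]
358 330 [ 0.6664 -0.1263  0.07  ]
```

Call:
drive_tool --plan "1 5 0.7 -28 0;1 4.5 0.7 -28 0;1 0 0 -28 0;1 0 0 -28 0;1 0 0 -28 0"

```text
time_s: 2.9
tool_pos: [0.5426, -0.1657, 0.0402]
orientation: [-1.571, 0.0, 1.567]
contact_force: [-0.4, -0.2, -0.0]
grip_width: 1.003
```

Call:
drive_tool --plan "1 0 0 -13 0;1 0 0 0 0;-1 0 0 0 0;-1 0 0 0 0;-1 0 0 0 0" --squeeze 80

```text
time_s: 3.32
tool_pos: [0.5434, -0.166, 0.0296]
orientation: [-1.573, 0.001, 1.57]
contact_force: [0.8, 0.2, -0.2]
grip_width: 0.607
```

Call:
drive_tool --plan "-1 0 0 0 0;-1 0 0 0 0;-1 0 0 0 0;-1 0 0 0 0;-1 0 0 0 0"

```text
time_s: 3.73
tool_pos: [0.5427, -0.1657, 0.0286]
orientation: [-1.571, 0.0, 1.571]
contact_force: [-0.9, -0.4, 3.2]
grip_width: 0.097
```

Call:
drive_tool --plan "-1 0 0 0 0;-1 0 0 5 0;-1 0 0 10 0;-1 0 0 10 0;-1 0 0 0 0"

```text
time_s: 4.15
tool_pos: [0.5435, -0.1661, 0.0555]
orientation: [-1.573, 0.001, 1.571]
contact_force: [1.4, -0.9, -0.4]
grip_width: 0.1
```

```bash
python3 - <<'E'
from workcell import monitor, eyes
import cv2
s=monitor.sense();print(s["tool_pos"],s["orientation"],s["contact_force"],s["ft_torque"],s["grip_width"])
for n in ["wrist","scene","top"]:
  im=eyes.camera(n)["pixels"]; cv2.imwrite(f"pics/{n}2.png",im)
  if n=="scene": cv2.imwrite("pics/sz3.png",cv2.resize(im[130:330,230:430],(600,600),interpolation=2))
E
```

```text
[ 0.54352527 -0.16607312  0.05550741] [-1.57314425e+00  8.67094908e-04  1.57103361e+00] [ 1.35259313 -0.92271378 -0.36729246] [-0.0321379   0.13955526 -0.09433945] 0.10002912666743166
```

View pics/wrist2.png

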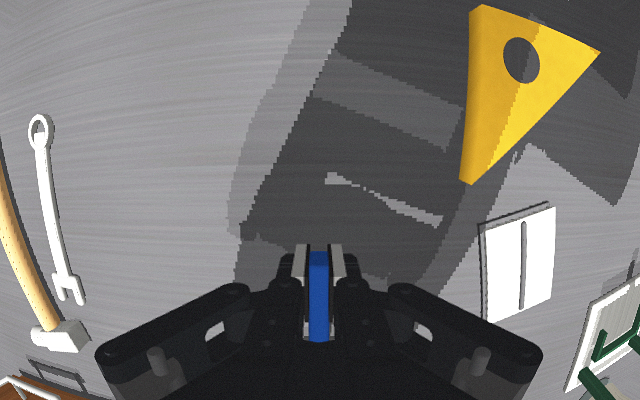

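View pics/sz3.png

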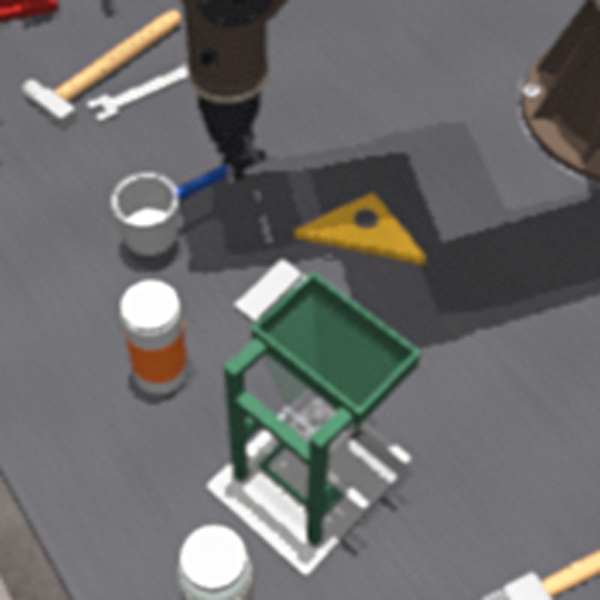

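View pics/top2.png

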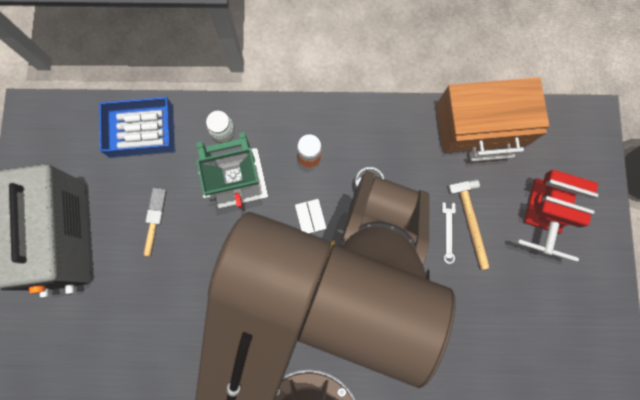

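View pics/scene2.png

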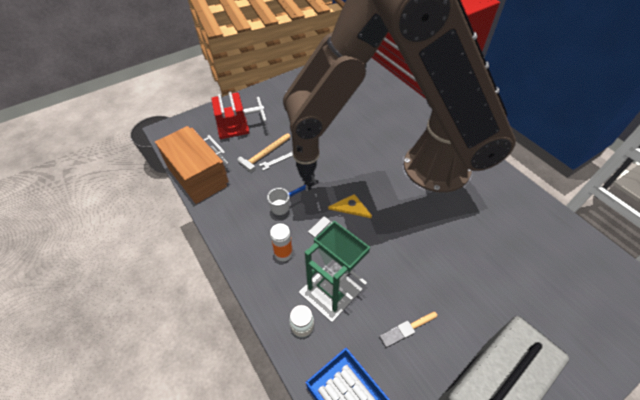

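```bash
python3 - <<'E'
from h import *
T=cams()
for z in [0.05,.15,.2,.25,.3,.35,.4]:print(z,[proj(T[c],K[c],np.array([.543,-.166,z])) for c in T],proj(T['scene'],K['scene'],np.array([.593,-.166,z])))
# can & coupon
from scipy.optimize import brentq
def unp(c,u,v,z):
    f,cx,cy=K[c];d=T[c][:3,:3]@np.array([(u-cx)/f,-(v-cy)/f,-1]);o=T[c][:3,3];return o+d*(z-o[2])/d[2]
print('can',unp('top',309,145,.15),'coupon',unp('top',311,217,.008),'sq tips',unp('top',334,241,.02),unp('top',292,279,.02),unp('top',333,283,.02))
print('coupon corners',[unp('top',*p,.008)[:2] for p in [(295,205),(319,199),(326,230),(302,235)]])
E
```

```text
0.05 [array([368.3896, 227.804 ]), array([307.7839, 188.5637])] [296.9034 194.1045]
0.15 [array([372.5226, 223.0112]), array([306.9437, 171.5567])] [295.4405 177.2173]
0.2 [array([374.8178, 220.3495]), array([306.4876, 162.3219])] [294.6454 168.0392]
0.25 [array([377.2889, 217.484 ]), array([306.0044, 152.542 ])] [293.8028 158.3128]
0.3 [array([379.9568, 214.3902]), array([305.4919, 142.1673])] [292.9084 147.9876]
0.35 [array([382.846 , 211.0397]), array([304.9473, 131.1419])] [291.9571 137.0064]
0.4 [array([385.9853, 207.3992]), array([304.3674, 119.4025])] [290.9434 125.3048]
can [0.7567 0.0055 0.15  ] coupon [ 0.5788 -0.0019  0.008 ] sq tips [ 0.5074 -0.0693  0.02  ] [0.3973 0.0506 0.02  ] [ 0.3872 -0.0667  0.02  ]
coupon corners [array([0.6141, 0.0457]), array([ 0.6329, -0.0251]), array([ 0.5407, -0.0463]), array([0.5253, 0.0239])]
```

Call:
drive_tool --plan "-1 -9 12 0 0.0157;-1 -9 20 0 0.0157;-1 -9 22 0 0.0157;-1 -9 25 0 0.0157;-1 -9 25 0 0.0157"

```text
time_s: 4.82
tool_pos: [0.4967, -0.061, 0.0529]
orientation: [-1.57, -0.0, 1.649]
contact_force: [0.5, 0.5, -1.3]
grip_width: 0.102
```

Call:
drive_tool --plan "-1 -7 25 0 0.0157;-1 -6 25 0 0.0157;-1 -6 25 0 0.0157;-1 -6 25 0 0.0157;-1 -5 25 0 0.0157"

```text
time_s: 5.23
tool_pos: [0.4666, 0.0644, 0.053]
orientation: [-1.57, -0.0, 1.729]
contact_force: [0.1, 0.1, -2.9]
grip_width: 0.098
```

Call:
drive_tool --plan "-1 0 25 0 0.0157;-1 0 25 0 0.0157;-1 0 22 0 0.0157;-1 0 18 0 0.0157;-1 0 10 0 0.0157"

```text
time_s: 5.65
tool_pos: [0.4673, 0.165, 0.0531]
orientation: [-1.571, -0.0, 1.809]
contact_force: [0.4, 0.3, -1.1]
grip_width: 0.094
```

Call:
drive_tool --plan "-1 0 0 0 0;-1 0 0 0 0;-1 0 0 0 0;-1 0 0 0 0;-1 0 0 0 0"

```text
time_s: 6.07
tool_pos: [0.4675, 0.1625, 0.0533]
orientation: [-1.571, 0.0, 1.805]
contact_force: [0.1, -0.0, -1.8]
grip_width: 0.099
```

```bash
python3 - <<'E'
from workcell import monitor, eyes
import cv2
s=monitor.sense();print(s["tool_pos"],s["orientation"],s["contact_force"],s["ft_torque"],s["grip_width"])
for n in ["wrist","scene","top"]:
  im=eyes.camera(n)["pixels"]; cv2.imwrite(f"pics/{n}3.png",im)
  if n=="scene": cv2.imwrite("pics/sz4.png",cv2.resize(im[170:330,250:410],(600,600),interpolation=2))
  if n=="top": cv2.imwrite("pics/tz4.png",cv2.resize(im[120:280,185:345],(600,600),interpolation=2))
E
```

```text
[0.46747768 0.16246115 0.05326277] [-1.57054198e+00  5.73443603e-05  1.80522253e+00] [ 0.06415666 -0.02326356 -1.75669544] [-0.06321014  0.2125066  -0.00585051] 0.09935681648807634
```

View pics/wrist3.png

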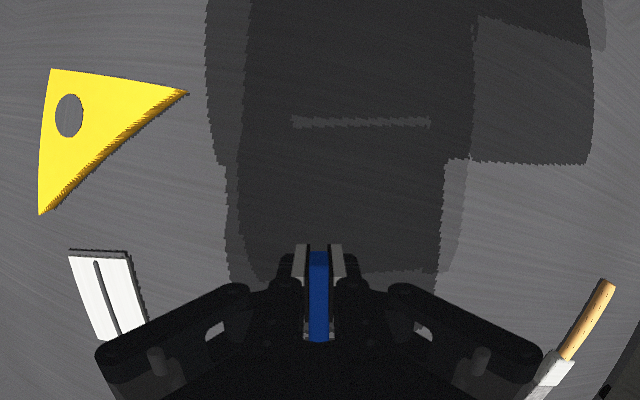

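View pics/sz4.png

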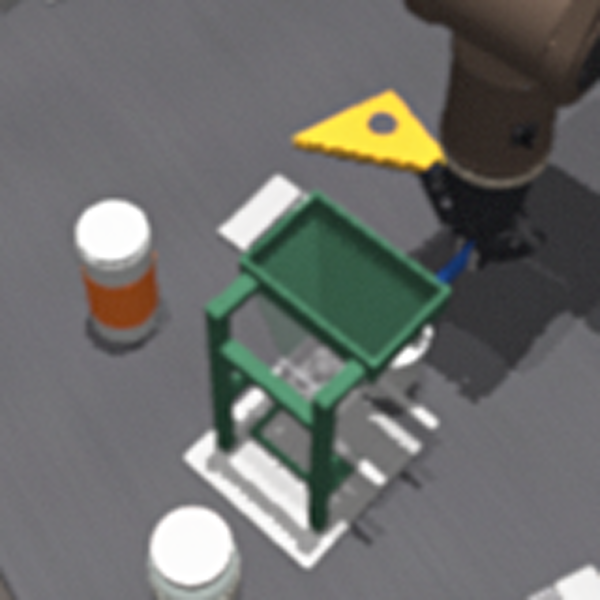

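View pics/tz4.png

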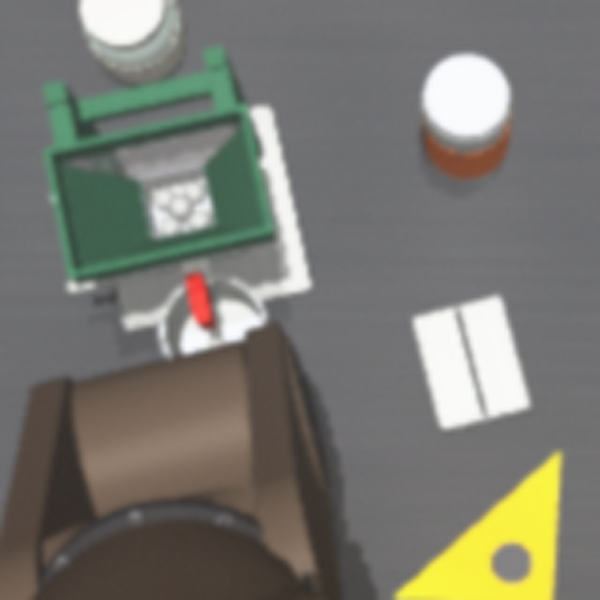

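Call:
drive_tool --plan "-1 9.7 2.6 -1.5 0;-1 9.7 2.6 -1.5 0;-1 9.7 2.5 -1.5 0;-1 9.7 2.5 -1.5 0;-1 9.7 2.4 -1 0"

```text
time_s: 6.63
tool_pos: [0.5174, 0.1763, 0.046]
orientation: [-1.571, -0.0, 1.806]
contact_force: [0.7, 0.4, -2.7]
grip_width: 0.094
```

Call:
drive_tool --plan "-1 9.7 2.3 0 0;-1 9.7 2.3 0 0;-1 0 0 0 0;-1 0 0 -2 0;-1 0 0 -2 0"

```text
time_s: 7.05
tool_pos: [0.5348, 0.1804, 0.0421]
orientation: [-1.57, 0.0, 1.806]
contact_force: [0.1, -1.1, -2.2]
grip_width: 0.099
```

```bash
python3 - <<'E'
from workcell import monitor, eyes
import cv2
s=monitor.sense();print(s["tool_pos"],s["orientation"],s["contact_force"],s["ft_torque"],s["grip_width"])
for n in ["scene","top"]:
  im=eyes.camera(n)["pixels"]; cv2.imwrite(f"pics/{n}4.png",im)
  if n=="scene": cv2.imwrite("pics/sz5.png",cv2.resize(im[200:320,290:410],(720,600)[1:]+(600,),interpolation=2))
  if n=="top": cv2.imwrite("pics/tz5.png",cv2.resize(im[130:230,185:285],(600,600),interpolation=2))
E
```

```text
[0.53484128 0.18035275 0.04206403] [-1.57013108e+00  2.35512625e-05  1.80647452e+00] [ 0.10594153 -1.08464955 -2.19251706] [-0.08455811  0.17944652 -0.01877559] 0.09863808983444924
```

View pics/sz5.png

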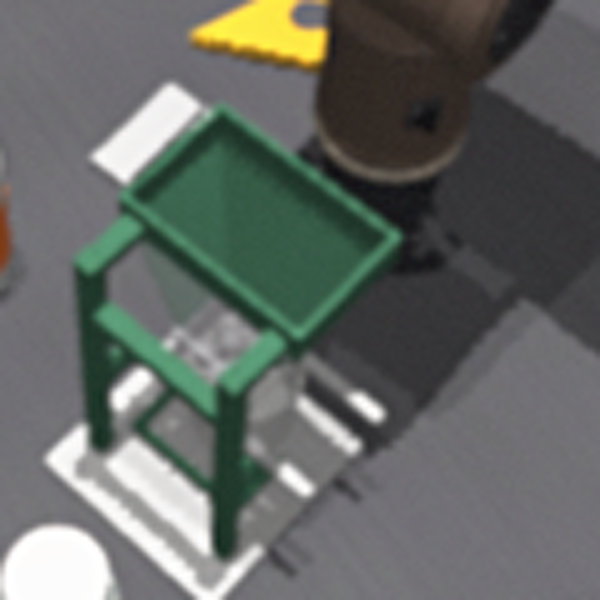

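View pics/tz5.png

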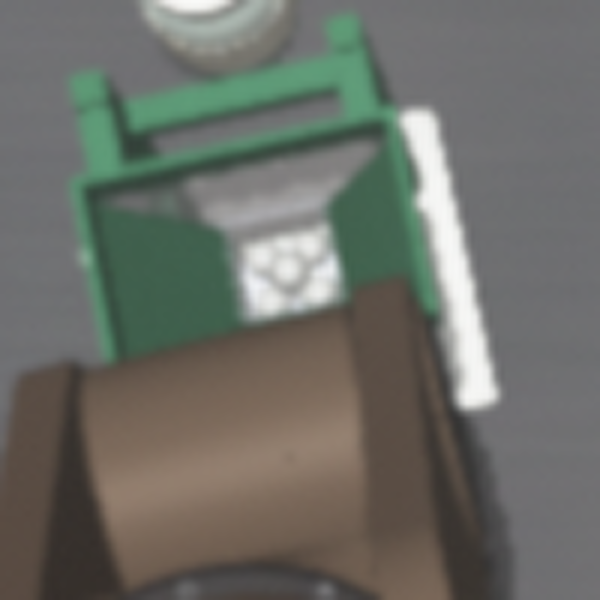

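Call:
drive_tool --plan "-1 0 0 -2 0;-1 0 0 -1.5 0;-1 0 0 -1 0;-1 0 0 0 0;-1 0 0 0 0"

```text
time_s: 7.57
tool_pos: [0.5353, 0.1805, 0.0378]
orientation: [-1.571, 0.0, 1.806]
contact_force: [-0.3, 0.7, -1.1]
grip_width: 0.099
```

Call:
drive_tool --plan "-1 0 0 -1 0;-1 0 0 0 0;-0.4 0 0 0 0;-0.4 0 0 0 0;-0.4 0 0 0 0"

```text
time_s: 7.98
tool_pos: [0.5355, 0.1805, 0.0369]
orientation: [-1.571, 0.0, 1.807]
contact_force: [0.6, -0.8, 0.6]
grip_width: 0.301
```

Call:
drive_tool --plan "-0.4 0 0 0 0;-0.4 -9.7 -2.3 0 0;-0.4 -14.6 -3.5 0 0;-0.4 -19.4 -4.6 0 0;-0.4 0 0 0 0"

```text
time_s: 8.4
tool_pos: [0.4867, 0.1689, 0.0364]
orientation: [-1.566, 0.0, 1.807]
contact_force: [-1.0, 0.2, -0.2]
grip_width: 0.298
```

```bash
python3 - <<'E'
from workcell import monitor, eyes
import cv2
s=monitor.sense();print(s["tool_pos"],s["orientation"],s["contact_force"],s["ft_torque"],s["grip_width"])
for n in ["scene","top","wrist"]:
  im=eyes.camera(n)["pixels"]; cv2.imwrite(f"pics/{n}5.png",im)
  if n=="scene": cv2.imwrite("pics/sz6.png",cv2.resize(im[200:320,290:410],(720,600)[1:]+(600,),interpolation=2))
  if n=="top": cv2.imwrite("pics/tz6.png",cv2.resize(im[130:230,185:285],(600,600),interpolation=2))
E
```

```text
[0.48672824 0.16885974 0.03636628] [-1.56606102e+00  1.82823330e-04  1.80667480e+00] [-1.02253419  0.195177   -0.24146903] [-0.02530746  0.01416356  0.01547945] 0.29802587847456136
```

View pics/wrist5.png

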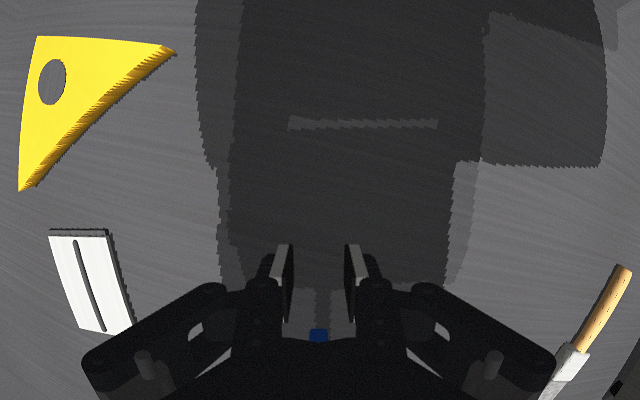

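View pics/tz6.png

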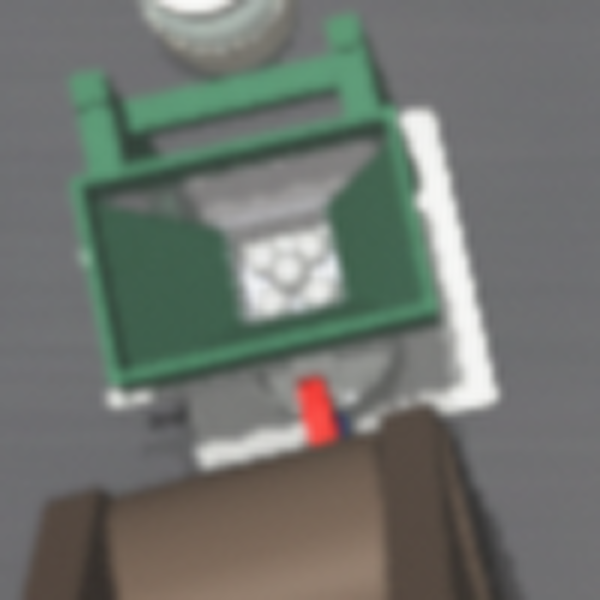

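View pics/sz6.png

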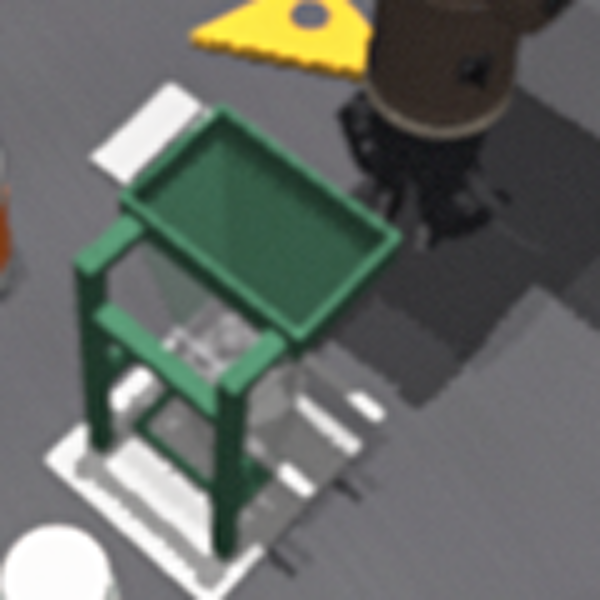

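Call:
drive_tool --plan "-1 0 0 0 0;-1 0 0 0 0;-1 0 0 0 0;-1 5.8 1.4 0 0;-1 5.8 1.4 0 0"

```text
time_s: 8.97
tool_pos: [0.5038, 0.173, 0.0368]
orientation: [-1.571, -0.0, 1.806]
contact_force: [-0.3, 0.8, -0.0]
grip_width: 0.001
```

Call:
drive_tool --plan "-1 4.9 1.2 0 0;-1 2.9 0.7 0 0;-1 2.9 0.7 0 0;-1 2.9 0.7 0 0;-1 2.9 0.7 0 0"

```text
time_s: 9.38
tool_pos: [0.5197, 0.1769, 0.0367]
orientation: [-1.57, 0.0, 1.807]
contact_force: [-2.3, 0.1, 0.7]
grip_width: 0.002
```

Call:
drive_tool --plan "-1 2.9 0.7 0 0;-1 2.9 0.7 0 0;-1 1.9 0.5 0 0;-1 0 0 0 0;-1 0 0 0 0"

```text
time_s: 9.8
tool_pos: [0.5277, 0.1788, 0.0368]
orientation: [-1.571, 0.0, 1.806]
contact_force: [-0.6, 0.1, -0.5]
grip_width: 0.0
```

```bash
python3 - <<'E'
from workcell import monitor, eyes
import cv2
s=monitor.sense();print(s["tool_pos"],s["orientation"],s["contact_force"],s["ft_torque"],s["grip_width"])
for n in ["wrist"]:
  im=eyes.camera(n)["pixels"]; cv2.imwrite(f"pics/{n}6.png",im)
E
```

```text
[0.52767345 0.17881197 0.03680603] [-1.57106985e+00  3.79052101e-06  1.80646199e+00] [-0.62744339  0.06710093 -0.45912682] [-0.02195405  0.00236765  0.03466686] 0.0002858773600301413
```

View pics/wrist6.png

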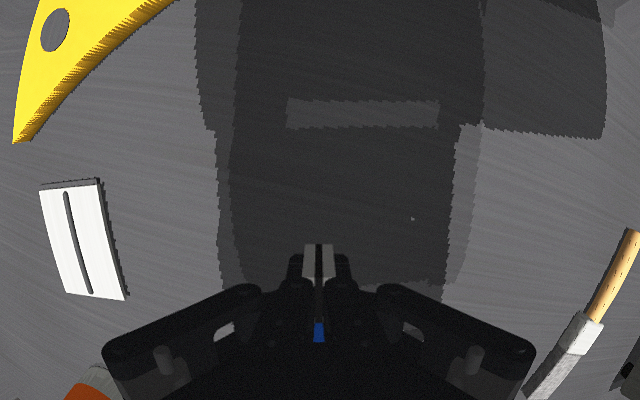

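Call:
drive_tool --plan "-1 1 0.2 0 0;-1 1 0.2 0 0;-1 1 0.2 0 0;-1 0 0 0 0;-1 0 0 0 0"

```text
time_s: 10.27
tool_pos: [0.5306, 0.1794, 0.0368]
orientation: [-1.571, -0.0, 1.806]
contact_force: [-0.4, -0.3, 0.9]
grip_width: 0.002
```

Call:
drive_tool --plan "-1 1 0.2 0 0;-1 1 0.2 0 0;-1 0 0 0 0;-1 0 0 0 0;-1 0 0 0 0"

```text
time_s: 10.68
tool_pos: [0.5324, 0.1798, 0.0368]
orientation: [-1.571, 0.0, 1.807]
contact_force: [-3.0, -1.2, 1.5]
grip_width: 0.0
```

```bash
python3 - <<'E'
from workcell import monitor, eyes
import cv2
s=monitor.sense();print(s["tool_pos"],s["orientation"],s["contact_force"],s["ft_torque"],s["grip_width"])
for n in ["top"]:
  im=eyes.camera(n)["pixels"]; cv2.imwrite(f"pics/{n}6.png",im)
  if n=="top": cv2.imwrite("pics/tz7.png",cv2.resize(im[130:230,185:285],(600,600),interpolation=2))
E
```

```text
[0.53236683 0.179756   0.03678716] [-1.57062232e+00  2.06212791e-05  1.80651858e+00] [-3.01168501 -1.24058056  1.47234696] [-0.09431632  0.35484152  0.0341823 ] 0.00014858291314969477
```

View pics/tz7.png

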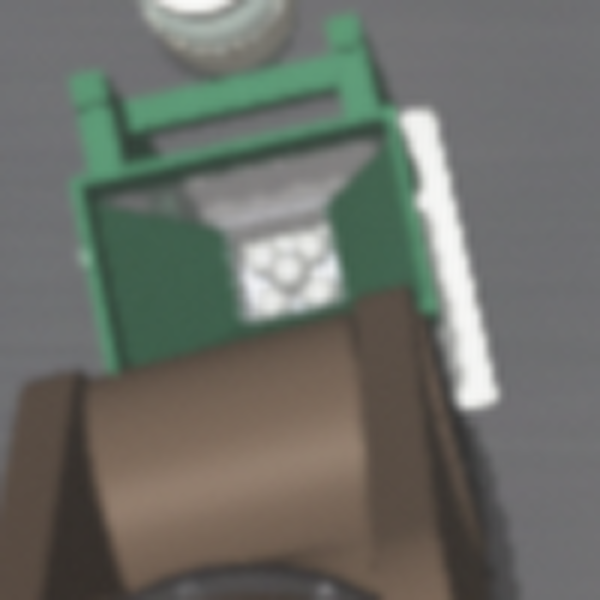

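Call:
drive_tool --plan "-1 -2 -0.5 0 0;-1 -4.9 -1.2 0 0;-1 -24 -6 5 0;-1 -30 -7.3 15 0;-1 -30 -7.3 15 0"

```text
time_s: 11.15
tool_pos: [0.44, 0.157, 0.0716]
orientation: [-1.57, 0.0, 1.806]
contact_force: [-0.4, 0.9, 0.6]
grip_width: -0.001
```

Call:
drive_tool --plan "1 -5 -1.2 25 -0.117;1 0 0 25 -0.117;1 0 0 15 -0.117;1 0 0 10 -0.117;1 0 0 0 -0.117"

```text
time_s: 11.57
tool_pos: [0.4375, 0.1566, 0.149]
orientation: [-1.574, -0.002, 1.216]
contact_force: [-0.3, 0.2, 0.2]
grip_width: 0.714
```

```bash
python3 - <<'E'
from workcell import monitor, eyes
import cv2
s=monitor.sense();print(s["tool_pos"],s["orientation"],s["contact_force"],s["ft_torque"],s["grip_width"])
for n in ["scene","top","wrist"]:
  im=eyes.camera(n)["pixels"]; cv2.imwrite(f"pics/{n}7.png",im)
  if n=="scene": cv2.imwrite("pics/sz8.png",cv2.resize(im[210:310,300:400],(600,600),interpolation=2))
  if n=="top": cv2.imwrite("pics/tz8.png",cv2.resize(im[130:230,185:285],(600,600),interpolation=2))
E
```

```text
[0.43754964 0.15660294 0.14900255] [-1.57402416 -0.00236548  1.21575361] [-0.31701499  0.18602551  0.2362551 ] [ 0.0302946  -0.03448574 -0.00414834] 0.7142250360049537
```

View pics/tz8.png

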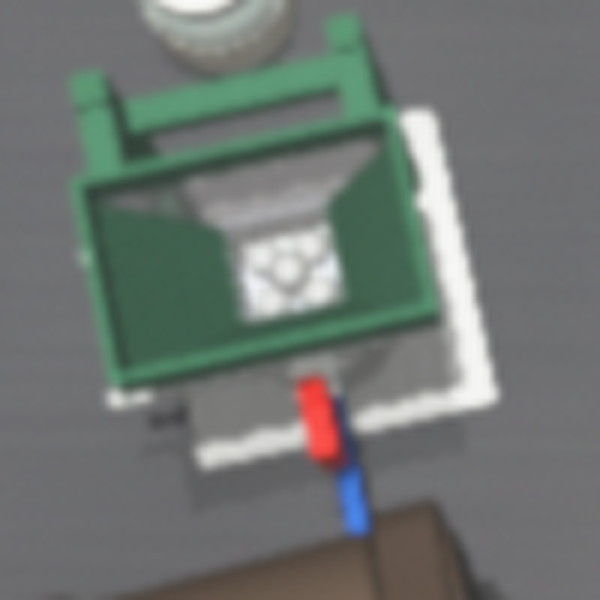

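View pics/sz8.png

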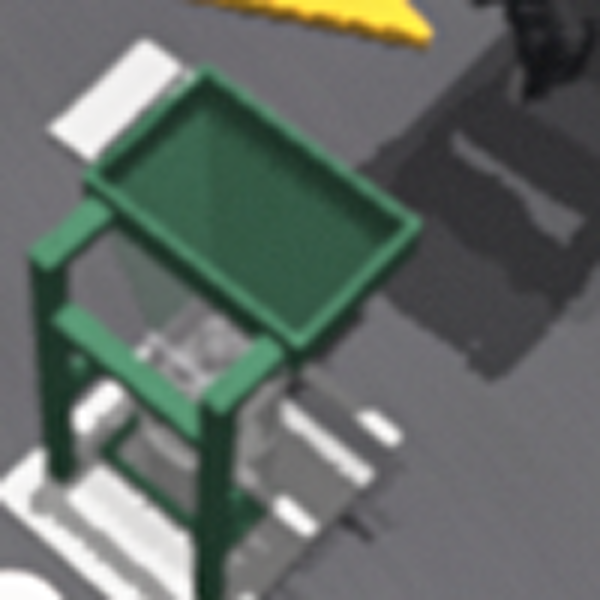

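View pics/wrist7.png

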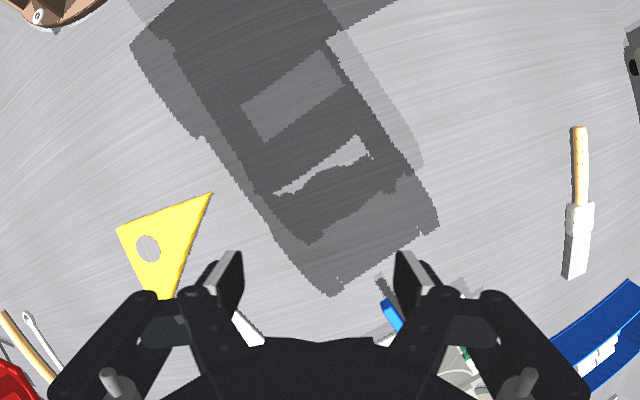

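```bash
python3 - <<'E'
from h import *
T=cams()
q=[.6748,.2130,.2346]
for x,y in [(-135,0),(-139,0)]:
    u=proj(T['top'],K['top'],tf(q,(x,y,62))); print(u,(u-[185,130]+.5)*6-.5)
print('near handle vis',(proj(T['top'],K['top'],tf(q,(-90,-5,62)))-[185,130]+.5)*6-.5)
# cup foot back in scene
for P in [(38,0,8),(2,-36,8),(2,36,8),(2,-40,78),(2,40,78),(-55,75,8),(-64,69,263)]:
    print(P,(proj(T['scene'],K['scene'],tf(q,P))-[300,210]+.5)*6-.5)
E
```

```text
[246.0625 225.845 ] [368.8747 577.5698]
[246.3459 227.2131] [370.5756 585.7785]
near handle vis [360.1852 483.4491]
(38, 0, 8) [167.0183 498.7036]
(2, -36, 8) [163.1281 415.2542]
(2, 36, 8) [257.9873 495.9482]
(2, -40, 78) [158.7938 353.9192]
(2, 40, 78) [268.9861 446.073 ]
(-55, 75, 8) [376.982  471.0904]
(-64, 69, 263) [422.9965 222.766 ]
```

Call:
drive_tool --plan "0.4 1.2 -4.9 -3.4 -0.11;0.4 1.2 -4.9 -3.4 -0.11;0.4 1.2 -4.9 -3.4 -0.11;0.4 1.2 -4.9 -3.4 -0.11;0.4 1.2 -4.9 -3.4 -0.11"

```text
time_s: 12.23
tool_pos: [0.4423, 0.1315, 0.1291]
orientation: [-1.57, 0.001, 0.67]
contact_force: [0.0, 0.3, -0.5]
grip_width: 0.701
```

Call:
drive_tool --plan "0.4 1.2 -4.9 -3.4 -0.11;0.4 1.2 -4.9 -3.4 -0.11;0.4 1.2 -4.9 -3.4 -0.11;0.4 1.2 -4.9 -3.4 -0.106;0.4 0 0 0 0"

```text
time_s: 12.65
tool_pos: [0.4469, 0.1115, 0.1152]
orientation: [-1.571, 0.002, 0.233]
contact_force: [0.5, 0.6, -1.0]
grip_width: 0.699
```

```bash
cat > st.py <<'E'
from workcell import monitor, eyes
import cv2,sys
from h import *
s=monitor.sense();print(s["tool_pos"],s["orientation"],s["contact_force"],s["ft_torque"],s["grip_width"])
d=s["tool_pos"][:2]-[.6748,.2130]; c,sn=np.cos(.2346),np.sin(.2346)
print('hopper xy mm',1000*np.array([c*d[0]+sn*d[1],-sn*d[0]+c*d[1]]))
k=sys.argv[1]
for n in sys.argv[2:]:
  im=eyes.camera(n)["pixels"]; cv2.imwrite(f"pics/{n}_{k}.png",im)
  if n=="scene": cv2.imwrite(f"pics/sz_{k}.png",cv2.resize(im[210:310,300:400],(600,600),interpolation=2))
  if n=="top": cv2.imwrite(f"pics/tz_{k}.png",cv2.resize(im[130:230,185:285],(600,600),interpolation=2))
E
python3 st.py a wrist top
```

```text
[0.4469 0.1115 0.1152] [-1.5708  0.0017  0.2325] [ 0.4726  0.6044 -0.9774] [-0.0174  0.0023 -0.0213] 0.699025109527808
hopper xy mm [-245.2776  -45.7055]
```

View pics/wrist_a.png

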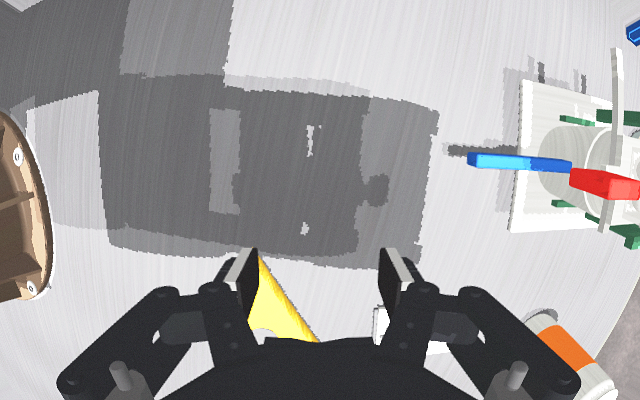

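View pics/tz_a.png

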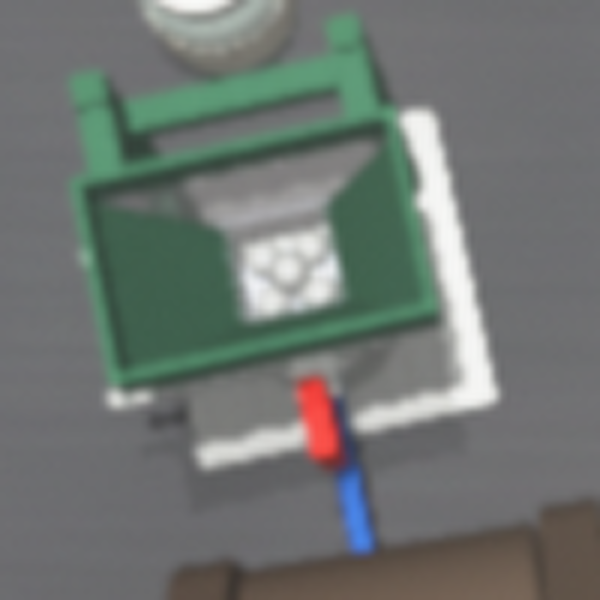

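```bash
python3 - <<'E'
from h import *
def toolray(u,v,zt):
    c=np.array([[1,0,0,-.0007],[0,.2697,-.963,-.1419],[0,.963,.2697,.068],[0,0,0,1.]])
    x,y=u-318.3312,v-206.9209; rr=np.hypot(x,y); th=rr/309.7069
    d=np.array([np.sin(th)*x/rr,-np.sin(th)*y/rr,-np.cos(th)]); w=c[:3,:3]@d;o=c[:3,3]
    return o+w*(zt-o[2])/w[2]
for p in [(382,247),(395,248),(412,290),(440,285),(488,290),(500,295),(580,380),(560,350)]:
    print(p,[toolray(*p,z) for z in (0.011,)])
p=[0.4469,0.1115,0.1152];o=[-1.5708,0.0017,.2325]
q=[.6748,.2130,.2346]
def hop(P):
    d=P[:2]-q[:2];c,s=np.cos(q[2]),np.sin(q[2]);return 1000*np.array([c*d[0]+s*d[1],-s*d[0]+c*d[1]])
for u,v,z in [(468,154,.062),(468,165,.062),(571,168,.147),(525,80,.008),(512,232,.008)]: print(u,v,hop(wray(u,v,p,o,z)))
E
```

```text
(382, 247) [array([ 0.0294, -0.0087,  0.011 ])]
(395, 248) [array([ 0.0355, -0.0102,  0.011 ])]
(412, 290) [array([ 0.0329, -0.0489,  0.011 ])]
(440, 285) [array([ 0.0448, -0.0465,  0.011 ])]
(488, 290) [array([ 0.0625, -0.0532,  0.011 ])]
(500, 295) [array([ 0.0656, -0.0576,  0.011 ])]
(580, 380) [array([ 0.0673, -0.1051,  0.011 ])]
(560, 350) [array([ 0.0692, -0.0918,  0.011 ])]
468 154 [-143.9013    4.9197]
468 165 [-143.2545   -2.6765]
571 168 [-128.9634    9.9208]
525 80 [-54.6543  74.1462]
512 232 [-54.1382 -73.6459]
```

Call:
drive_tool --plan "0.7 14.6 3.5 -10 0;0.7 14.6 3.5 -10 0;0.7 14.6 3.5 -10 0;0.7 14.6 3.5 0 0;0.7 14.6 3.5 0 0"

```text
time_s: 13.17
tool_pos: [0.5205, 0.1302, 0.0856]
orientation: [-1.571, 0.001, 0.241]
contact_force: [0.8, 0.4, 0.6]
grip_width: 0.85
```

Call:
drive_tool --plan "0.7 9.7 2.3 0 0;0.7 9.7 2.3 0 0;0.7 5 1.2 0 0;0.7 0 0 0 0;0.7 0 0 0 0"

```text
time_s: 13.58
tool_pos: [0.5443, 0.1355, 0.0861]
orientation: [-1.571, 0.001, 0.236]
contact_force: [-1.3, -0.7, 1.1]
grip_width: 0.847
```

```bash
python3 st.py b wrist scene
```

```text
[0.5443 0.1355 0.0861] [-1.5708  0.0005  0.2363] [-1.3089 -0.6745  1.1384] [-0.0146  0.025  -0.0205] 0.8472713992101425
hopper xy mm [-144.9412  -45.0829]
```

View pics/wrist_b.png

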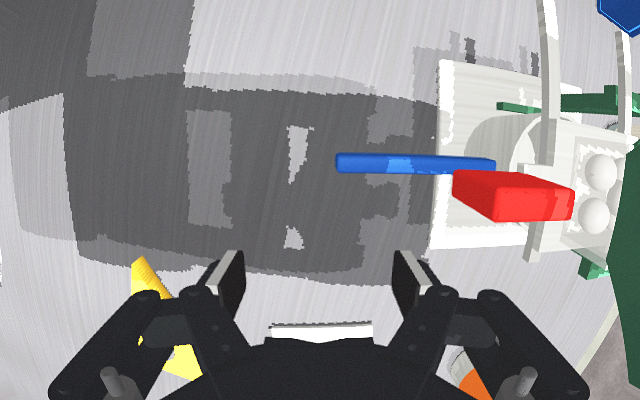

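View pics/sz_b.png

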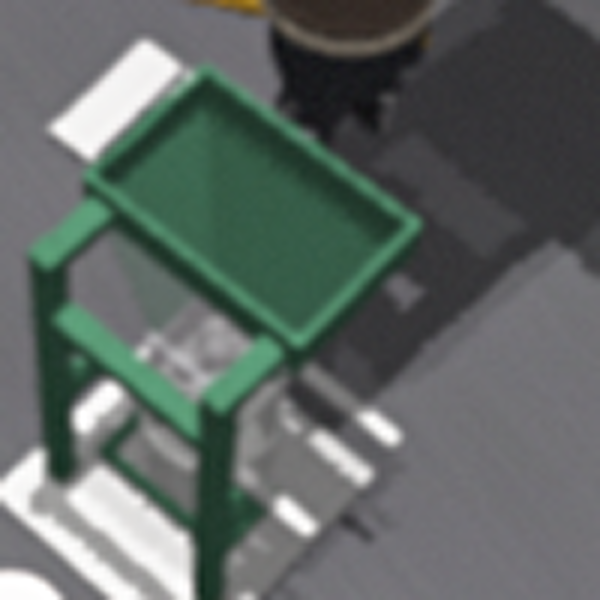

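Call:
drive_tool --plan "0.7 4.9 1.2 0 0;0.7 4.9 1.2 0 0;0.7 4.9 1.1 0 0;0.7 3.9 1 0 0;0.7 0 0 0 0"

```text
time_s: 14.1
tool_pos: [0.5646, 0.1402, 0.0863]
orientation: [-1.571, -0.001, 0.236]
contact_force: [0.3, -0.3, -0.4]
grip_width: 0.848
```

```bash
python3 st.py c wrist
```

```text
[0.5646 0.1402 0.0863] [-1.5708 -0.001   0.2355] [ 0.2945 -0.3243 -0.3619] [-0.0203 -0.0137 -0.0102] 0.8480494563001986
hopper xy mm [-124.1167  -45.1575]
```

View pics/wrist_c.png

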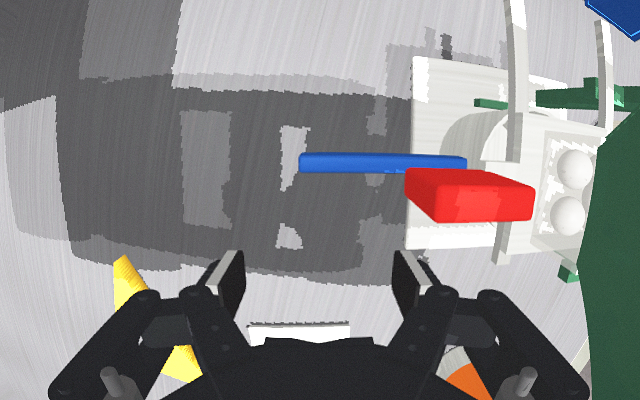

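Call:
drive_tool --plan "0.7 -1.2 4.9 0 0;0.7 -1.2 4.9 0 0;0.7 -1.2 4.9 0 0;0.7 -1.2 4.9 0 0;0.7 -1.2 4.9 0 0"

```text
time_s: 14.57
tool_pos: [0.5571, 0.1652, 0.0862]
orientation: [-1.571, 0.0, 0.236]
contact_force: [-0.2, 0.1, 0.0]
grip_width: 0.852
```

Call:
drive_tool --plan "0.7 -1.4 5.8 0 0;0.7 -1.4 5.8 0 0;0.7 -1.4 5.8 0 0;0.7 -1.4 5.8 0 0;0.7 0 0 0 0"

```text
time_s: 14.98
tool_pos: [0.5515, 0.1889, 0.0862]
orientation: [-1.571, -0.0, 0.236]
contact_force: [0.3, -0.2, -0.0]
grip_width: 0.853
```

```bash
python3 st.py d wrist
```

```text
[0.5515 0.1889 0.0862] [-1.5706 -0.0001  0.2362] [ 0.3278 -0.1946 -0.048 ] [-0.0271  0.0002  0.    ] 0.8532180267345771
hopper xy mm [-125.5318    5.1764]
```

View pics/wrist_d.png

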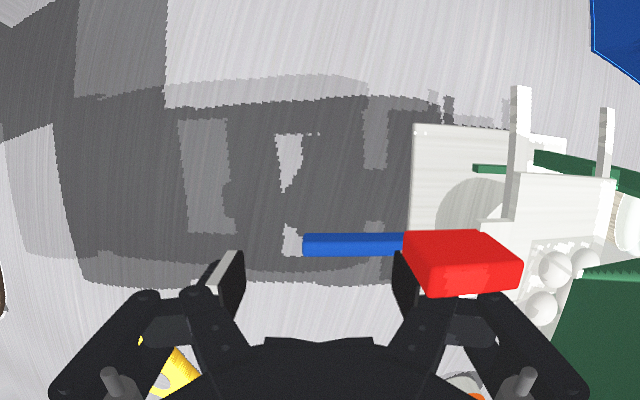

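```bash
cat >> h.py <<'E'
def hop(P):
    d=P[:2]-np.array([.6748,.2130]);c,s=np.cos(.2346),np.sin(.2346);return 1000*np.array([c*d[0]+s*d[1],-s*d[0]+c*d[1]])
E
python3 - <<'E'
from h import *
for p,o,L in [([.5646,.1402,.0863],[-1.5708,-.001,.2355],[(406,168),(507,170)]),([.5515,.1889,.0862],[-1.5706,0,.2362],[(404,231),(477,230)])]:
  for u,v in L: print(u,v,hop(wray(u,v,p,o,.110)),hop(wray(u,v,p,o,.147)))
E
```

```text
406 168 [-90.2236   5.7041] [-101.1119   11.0589]
507 170 [-41.8767   6.6261] [-67.8991  11.6923]
404 231 [-90.5747  29.7785] [-101.7764   43.3784]
477 230 [-55.5186  29.5657] [-77.7019  43.2322]
```

Call:
drive_tool --plan "0.7 -1.6 6.8 0 0;0.7 -1.6 6.8 0 0;0.7 -1.6 6.8 0 0;0.7 -1.4 5.8 0 0;0.7 -0.7 2.9 0 0"

```text
time_s: 15.45
tool_pos: [0.5446, 0.2178, 0.0862]
orientation: [-1.571, 0.0, 0.236]
contact_force: [-1.5, -2.0, 1.4]
grip_width: 0.85
```

Call:
drive_tool --plan "0.7 -0.5 1.9 0 0;0.7 0 1 0 0;0.7 0 0 0 0;0.7 0 0 0 0;0.7 0 0 0 0"

```text
time_s: 15.87
tool_pos: [0.5446, 0.2197, 0.0862]
orientation: [-1.571, -0.0, 0.235]
contact_force: [0.1, -0.5, -0.0]
grip_width: 0.849
```

```bash
python3 st.py e wrist top scene
```

```text
[0.5446 0.2197 0.0862] [-1.5707 -0.0003  0.2354] [ 0.0821 -0.4814 -0.0477] [0.0491 0.0302 0.0499] 0.8489365643486529
hopper xy mm [-125.1134   36.8249]
```

View pics/wrist_e.png

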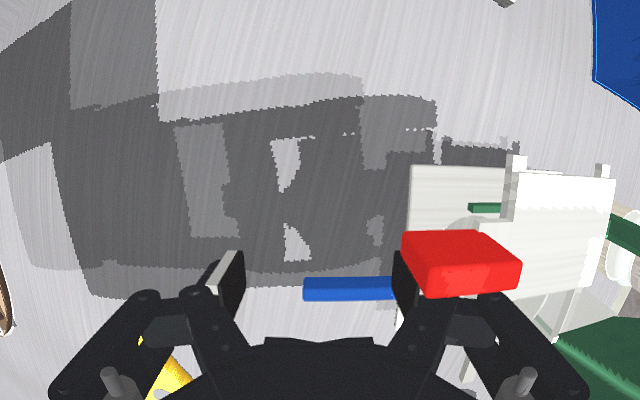

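View pics/tz_e.png

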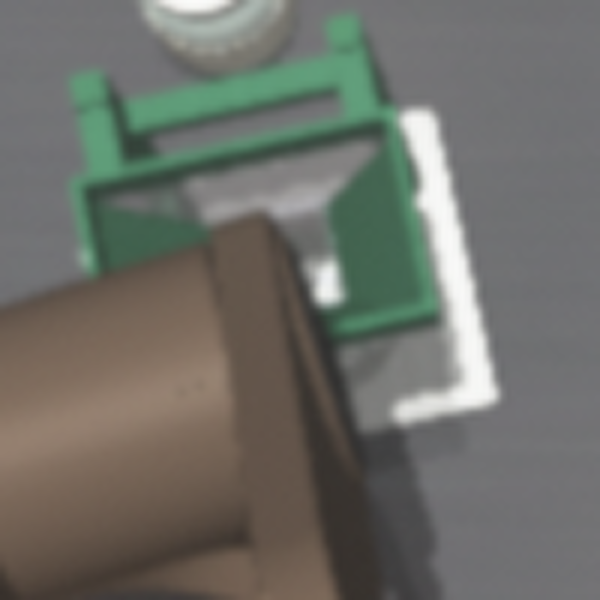

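View pics/sz_e.png

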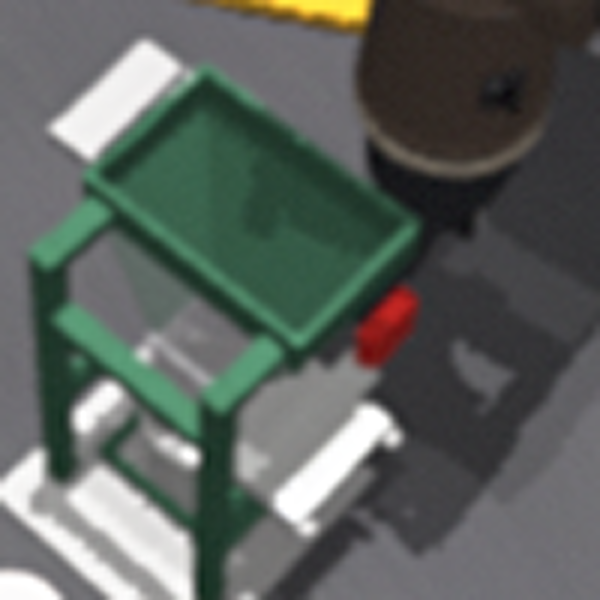

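Call:
drive_tool --plan "0.7 0.7 -2.9 0 0;0.7 -14.6 -3.5 0 0;0.7 -19.4 -4.6 0 0;0.7 -14.6 -3.5 0 0;0.7 -3.2 13.4 0 0"

```text
time_s: 16.43
tool_pos: [0.4903, 0.2162, 0.0859]
orientation: [-1.571, 0.003, 0.234]
contact_force: [1.1, -0.0, -0.7]
grip_width: 0.853
```

Call:
drive_tool --plan "0.7 -3.2 13.4 0 0;0.7 -3.2 13.4 0 0;0.7 -3.2 13.4 0 0;0.7 0 0 0 0;0.7 0 0 0 0"

```text
time_s: 16.85
tool_pos: [0.4836, 0.2592, 0.0862]
orientation: [-1.571, -0.0, 0.237]
contact_force: [0.3, 0.6, -0.6]
grip_width: 0.847
```

```bash
python3 st.py f wrist top scene
```

```text
[0.4836 0.2592 0.0862] [-1.5708 -0.      0.2368] [ 0.2728  0.5818 -0.5749] [-0.0358  0.0011 -0.0426] 0.8472484117390842
hopper xy mm [-175.2568   89.4027]
```

View pics/wrist_f.png

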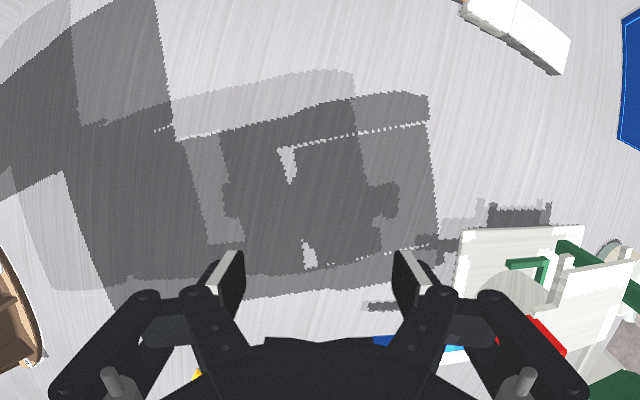

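View pics/tz_f.png

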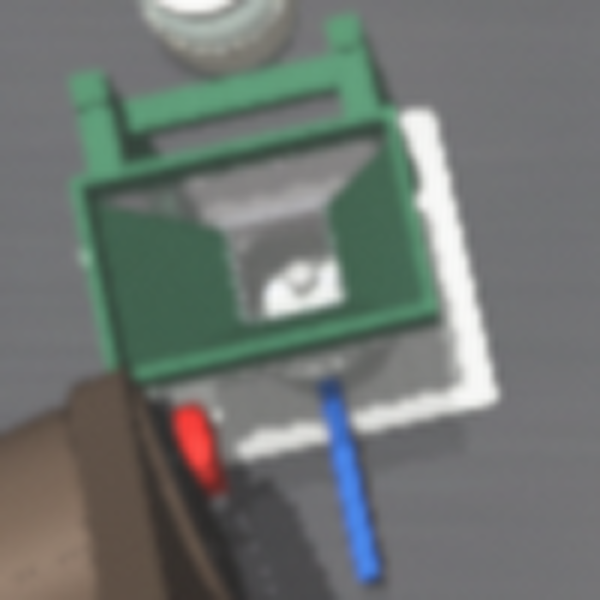

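Call:
drive_tool --plan "0.7 14.6 3.5 0 0;0.7 14.6 3.5 0 0;0.7 14.6 3.5 0 0;0.7 4.8 1.1 0 0;0.7 0 0 0 0"

```text
time_s: 17.42
tool_pos: [0.5333, 0.2701, 0.0861]
orientation: [-1.571, -0.001, 0.235]
contact_force: [-0.6, -0.0, -0.4]
grip_width: 0.849
```

Call:
drive_tool --plan "0.7 1.4 -5.8 0 0;0.7 1.4 -5.8 0 0;0.7 1.4 -5.8 0 0;0.7 1.4 -5.8 0 0;0.7 1.4 -5.8 0 0"

```text
time_s: 17.83
tool_pos: [0.5389, 0.2406, 0.0862]
orientation: [-1.571, 0.0, 0.235]
contact_force: [-1.0, 1.6, -0.8]
grip_width: 0.847
```

Call:
drive_tool --plan "0.7 1.4 -5.8 0 0;0.7 1.4 -5.8 0 0;0.7 1.4 -5.8 0 0;0.7 1.4 -5.8 0 0;0.7 1.4 -5.8 0 0"

```text
time_s: 18.25
tool_pos: [0.5465, 0.2118, 0.0863]
orientation: [-1.571, -0.0, 0.235]
contact_force: [-0.9, 1.8, 0.5]
grip_width: 0.846
```

```bash
python3 st.py g wrist top
```

```text
[0.5465 0.2118 0.0863] [-1.5708 -0.0001  0.2355] [-0.8649  1.7971  0.5342] [0.2746 0.1091 0.1552] 0.8463570052003655
hopper xy mm [-125.1027   28.6753]
```

View pics/wrist_g.png

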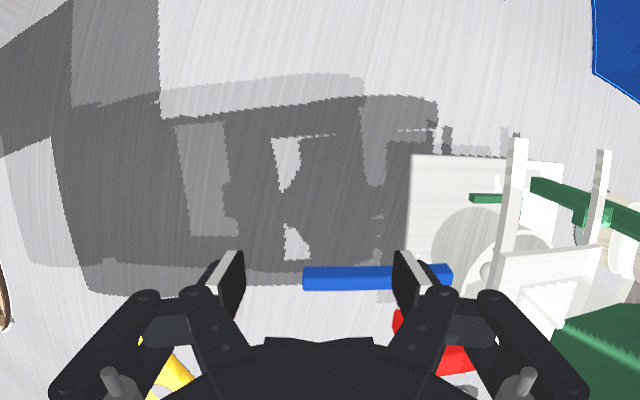

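Pushing well (about 2 N). Continue to the shut stop, near y_h ≈ 18.

Call:
drive_tool --plan "0.7 1 -3.9 0 0;0.7 0.7 -2.9 0 0;0.7 0.5 -1.9 0 0;0.7 0.2 -1 0 0;0.7 0 0 0 0"

```text
time_s: 18.77
tool_pos: [0.5487, 0.2032, 0.0862]
orientation: [-1.57, -0.0, 0.236]
contact_force: [-2.1, 7.2, 1.1]
grip_width: 0.851
```

Call:
drive_tool --plan "0.7 0.2 -1 0 0;0.7 0.2 -1 0 0;0.7 0 0 0 0;0.7 0 0 0 0;0.7 0 0 0 0"

```text
time_s: 19.18
tool_pos: [0.5488, 0.2028, 0.0863]
orientation: [-1.569, -0.001, 0.237]
contact_force: [-6.0, 25.9, -1.6]
grip_width: 0.848
```

```bash
python3 st.py i
```

```text
[0.5488 0.2028 0.0863] [-1.5691 -0.0006  0.237 ] [-6.0492 25.9038 -1.5927] [2.9481 0.7072 1.3195] 0.8483877354458409
hopper xy mm [-124.9675   19.3784]
```

Call:
drive_tool --plan "0.7 -1.2 4.9 0 0;0.7 -1.2 4.9 0 0;0.7 -19.4 -4.6 0 0;0.7 -29 -7 0 0;0.7 -29 -7 0 0"

```text
time_s: 19.6
tool_pos: [0.4687, 0.1918, 0.0861]
orientation: [-1.571, -0.0, 0.236]
contact_force: [-0.1, 0.0, -0.3]
grip_width: 0.854
```

Call:
drive_tool --plan "0.7 -10 20 10 0;0.7 0 25 20 0;0.7 0 25 20 0;0.7 0 25 20 0;0.7 0 0 0 0"

```text
time_s: 20.02
tool_pos: [0.4615, 0.2914, 0.1599]
orientation: [-1.568, -0.007, 0.237]
contact_force: [1.3, 0.7, 0.6]
grip_width: 0.85
```

```bash
python3 st.py j wrist top scene
```

```text
[0.4615 0.2914 0.1599] [-1.5684 -0.0067  0.237 ] [1.2583 0.7133 0.6191] [ 0.026  -0.0624 -0.0273] 0.8496411661194957
hopper xy mm [-189.2551  125.8799]
```

View pics/top_j.png

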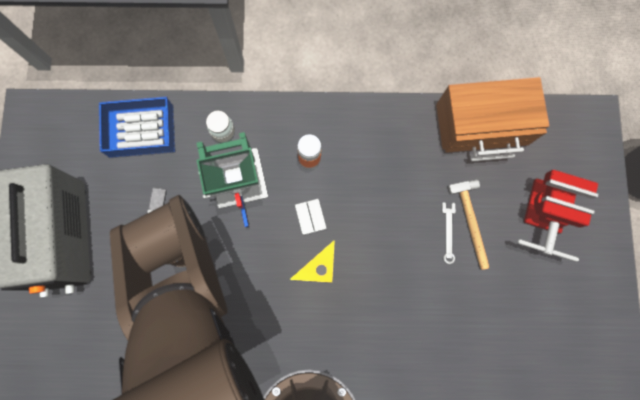

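View pics/tz_j.png

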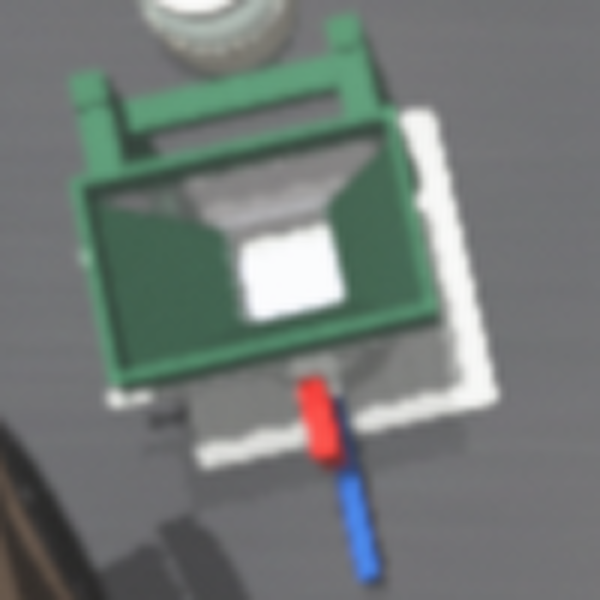

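View pics/sz_j.png

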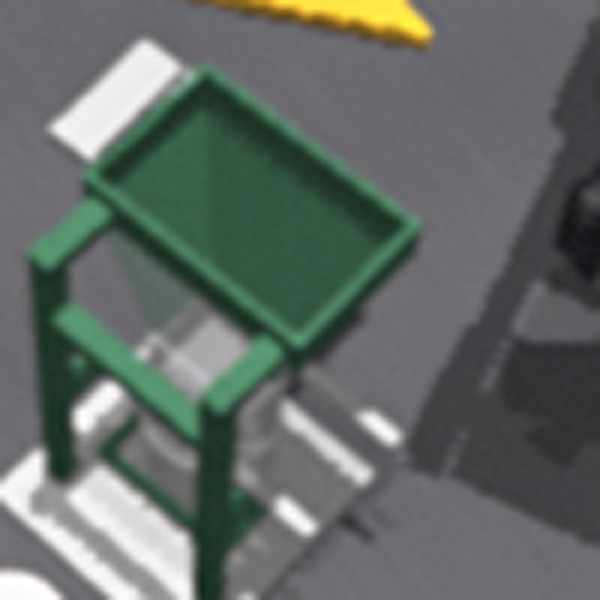

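```bash
python3 -c "
from workcell import finish_job
print(finish_job())"
```

```text
the job is handed in; nothing more can be done
None
```

The job is handed in at about 20 s on the robot's clock, and my last checks suggest all three steps were met. `finish_job()` gives no verdict, so this rests on my own checks.

**What I did:** I took the cup by the end of its handle and set it on the base plate about 16 mm short of the seat. The moves cannot tilt the tool, so I could not carry it right in without hitting the tab. I let go and pushed the handle end with shut fingers until the cup met the back stop. For the same reason I did not grip the tab. I pushed it open from one side with a single finger, went round, and pushed it shut from the other side.

**Last checks:**
- **Cup:** the top view puts the handle end where it should be for a cup centre within about 2 mm of the seat, and it did not move afterwards. The first wrist-camera reading put the centre about 6 mm short. I think I had measured the lower edge of the handle; corrected for that, it agreed with the others.
- **Shutter open:** it reached about 55 to 56 mm, from the tool and tab positions. I did not feel a clear hard stop there.
- **Shutter shut:** I pushed until it met the hard stop at about 26 N, and the final picture shows the tab back where it started.
- **Balls:** the throat is empty, I saw balls in the cup through the open throat, and none lay on the plate or table. I could not count all five in the cup.
- **Bystanders:** none had moved in the final top view, except that the arm partly hid the brush. I never went near it.
- **Robot:** it ended clear of everything.

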